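# Rack the full stone tins, tray the empties

## Robot

A 7-joint arm with a two-finger parallel gripper is mounted at the origin on the work surface. World frame = base frame: x ahead of the robot, y to its left, z up, the work surface at z = 0. Lengths are in mm, angles in rad, forces in N, time in s.
With the tool pointing down it reaches from about 425 to 875 mm from the base axis. Payload 4.7 kg.
Tool frame: the origin (TCP) lies midway between the tips of the shut fingers; the grasp point (between the pads) lies robot.grip_depth behind it (robot.grip_depth is the distance from the TCP to the grasp point, in mm); x points along the fingers, z is the direction in which the jaws open and shut, and the axes are right-handed (so a half turn about x gives the same grasp; the last joint's range is limited). The gripper opens to 85 mm and grips with 20 to 120 N. Pads are 22 mm wide; open, the fingers measure 114 mm over their backs; the gripper's body (76 mm by 85 mm) begins 54 mm behind the grasp point. The pads swing forward as they close: fully open they stand 13 mm farther back than shut.
Start: joints at [-1.269, 0.321, -0.07, 1.45, 0.023, 1.371, -0.057], TCP at [184.525, 623.278, 231.349] pointing down, gripper open.
Joint ranges: [-2.86, 2.86], [-0.3, 2.09], [-1.38, 1.24], [0.06, 2.45], [-1.56, 4.7], [0.09, 2.05], [-2.69, 2.69]. Speed limits (rad/s): [2.57, 2.57, 3.14, 3.14, 3.14, 3.14, 3.14].

## Interface

Orientations are given as a 3x3 rotation matrix whose columns are the frame's x, y, z axes.
In Python, from plant import robot gives the robot as it stands. Calls block until the motion is done:
- robot.move_pose(position, orientation): joint-space move of the TCP to a pose.
- robot.move_l(position, feed=150, rotation=None): straight line of the TCP; rotation=None keeps the orientation; feed is the mean speed in mm/s.
- robot.movej(angles): joint-space move.
- robot.gripper_to(opening, force=None): finger opening in mm; force is the grip in N (None keeps the last); returns when the fingers have stopped.
- robot.hold(seconds).
- robot.inverse_kinematics(position, orientation): joint angles nearest the present ones, or None.
- robot.grab_frame(name): name is "scene" or "top" or "wrist"; returns the picture (384x512x3 uint8, blue, green, red); there is no depth.
- robot.camera_model(name): a dict with "fx", "fy", "cx", "cy" (pixels), "distortion" ([k1, k2, p1, p2, k3] as OpenCV has them; the pictures are not rectified), "R" (3x3) and "t" (3): a world point X has camera coordinates R X + t; the wrist camera has in their place "mount" (4x4, takes a point from camera to tool coordinates, whose origin is the TCP and whose axes are the tool frame's). Camera axes: x right, y down, z forward; pixel columns grow to the right and rows downward; lengths in mm; the calibration is good to about 2 mm. A picture is of the moment at which its call begins: read the wrist's pose just before it. camera_model takes no time and is no camera call.
A pose or a line that the arm cannot do raises robot.PlanningError and nothing moves.
- robot.finish_job(): hands the job in, once; it reports no verdict.
Readings, each from a call of its own:
- robot.get_t(): time.
- robot.get_qpos(): joint angles.
- robot.get_qd(): joint speeds.
- robot.get_joint_torque(): joint torques, N m.
- robot.get_tcp_pos(): TCP position.
- robot.get_ee_rot(): TCP orientation.
- robot.get_contact_force(): force on the tool from outside, world axes, zero at the start.
- robot.get_ft_torque(): the same for the moment, N m.
- robot.get_finger_gap(): finger opening in mm.
Only numpy, scipy, OpenCV 4.12 (cv2) and the standard library are available. Lean on these libraries where they do the work, as an engineer would, in place of code of your own. Each camera call takes 0.05 s, during which the arm holds its last target.

## Task

The stone tins on the bench look alike, but some are full and some have been used up: feel the weight of each one by lifting it. Stand the full tins upright in the rack, in one row side by side from its fixed end with their broad (labelled) faces together, and push the sliding stop up snug so that no gaps are left; stand the empty ones upright on the floor of the blue tray. Leave the jar and everything else on the bench where it is.

Things in the scene. Friction and masses are not known exactly. Their poses are not given: they have to be found in the camera images.
- rack: Stock rack, fixed to the bench: a dark steel base plate 6 mm thick with two aluminium side rails and a green fixed end plate (58 mm high over the bench). Its origin is on the bench, on the centre line, below the inner face of the fixed end plate; +x points along the rails from the end plate towards the sliding stop, z up. Tins stand on the base plate (top 6 mm over the bench) between the rails, which are 66 mm apart inside, 6 mm thick and stand 10 mm above the base plate.
- rack_floor: The dark steel base plate of the rack on which the tins stand, 338 x 92 x 6 mm; same origin and axes as the rack; it begins 9 mm behind the end plate's inner face.
- stop (a joint): Green sliding end stop of the rack: the clear gap in m between the inner face of the fixed end plate and the stop's face; 0 is closed, 0.245 is fully back. It slides along the rack's x with about 1.5 N of friction and stays where it is left.
- stop_knob (a point): Centre of the black knob on the stop, 70 mm above the bench, the place to grip the stop: 26 mm in diameter, from 54 to 86 mm over the bench, on a thin post, on the rack's centre line, 48 mm behind the stop's face; it moves with the stop. The stop's plate is 62 mm wide and its top is 56 mm over the bench.
- tray: Blue open plastic tray for the empties, fixed: outside 120 mm (its x) by 240 mm (its y) by 20 mm high, walls and floor 5 mm thick; the origin is the centre of its underside, z up.
- tin_1_mid (a point): Centre (30 mm up) of a lidded sheet-metal tin: 50 mm thick (its x), 58 mm wide (its y), 60 mm high (z): a body 52 mm high with a smaller brass lid 8 mm high pressed tightly on top. All tins look the same and some are absent: the number varies. An empty one weighs about 45 to 75 g, one full of stones 240 to 360 g; which is which can only be felt by lifting.
- tin_2_mid (a point): Centre (30 mm up) of a lidded sheet-metal tin: 50 mm thick (its x), 58 mm wide (its y), 60 mm high (z): a body 52 mm high with a smaller brass lid 8 mm high pressed tightly on top. All tins look the same and some are absent: the number varies. An empty one weighs about 45 to 75 g, one full of stones 240 to 360 g; which is which can only be felt by lifting.
- tin_3_mid (a point): Centre (30 mm up) of a lidded sheet-metal tin: 50 mm thick (its x), 58 mm wide (its y), 60 mm high (z): a body 52 mm high with a smaller brass lid 8 mm high pressed tightly on top. All tins look the same and some are absent: the number varies. An empty one weighs about 45 to 75 g, one full of stones 240 to 360 g; which is which can only be felt by lifting.
- tin_4_mid (a point): Centre (30 mm up) of a lidded sheet-metal tin: 50 mm thick (its x), 58 mm wide (its y), 60 mm high (z): a body 52 mm high with a smaller brass lid 8 mm high pressed tightly on top. All tins look the same and some are absent: the number varies. An empty one weighs about 45 to 75 g, one full of stones 240 to 360 g; which is which can only be felt by lifting.
- tin_5_mid (a point): Centre (30 mm up) of a lidded sheet-metal tin: 50 mm thick (its x), 58 mm wide (its y), 60 mm high (z): a body 52 mm high with a smaller brass lid 8 mm high pressed tightly on top. All tins look the same and some are absent: the number varies. An empty one weighs about 45 to 75 g, one full of stones 240 to 360 g; which is which can only be felt by lifting.
- tin_6_mid (a point): Centre (30 mm up) of a lidded sheet-metal tin: 50 mm thick (its x), 58 mm wide (its y), 60 mm high (z): a body 52 mm high with a smaller brass lid 8 mm high pressed tightly on top. All tins look the same and some are absent: the number varies. An empty one weighs about 45 to 75 g, one full of stones 240 to 360 g; which is which can only be felt by lifting.
- tin_7_mid (a point): Centre (30 mm up) of a lidded sheet-metal tin: 50 mm thick (its x), 58 mm wide (its y), 60 mm high (z): a body 52 mm high with a smaller brass lid 8 mm high pressed tightly on top. All tins look the same and some are absent: the number varies. An empty one weighs about 45 to 75 g, one full of stones 240 to 360 g; which is which can only be felt by lifting.
- jar: Amber jar with a black cap, 54 mm in diameter, 75 mm high, standing among the tins; not part of the job, to be left alone. Origin at the centre of its underside.
- dish: White dish, 84 mm across, 28 mm high; not part of the job, to be left alone. Origin at the centre of its underside.
- slab: Sawn marble slab, about 120 x 56 x 12 mm; not part of the job, to be left alone. Origin at the centre of its underside.
- loupe: Folding pocket magnifier, about 67 x 28 x 16 mm; not part of the job, to be left alone. Origin at the centre of its underside.
- caliper: Steel calliper, 150 mm long, 10 mm high; not part of the job, to be left alone. Origin at the centre of its underside.
- brush: Hand brush, 160 mm long; not part of the job, to be left alone. Origin at the centre of its underside.

How it is judged:
By the outcome, as a careful person would: the job done as asked, in the order asked, and still so for the second after the job is handed in, with the robot touching nothing.
Of tin_1, tin_2, tin_3, tin_4, tin_5, tin_6, tin_7 only 5 to 7 are there at a start; the rules pass over those that are not, and their reading is None.
At some moment in a run one of tin_1, tin_2, tin_3, tin_4, tin_5, tin_6, tin_7 may be knocked a few centimetres aside while the robot is not near it.
It also fails if it takes over 210 s, if anything falls off the work surface, if the arm or the gripper's body presses on something with over 40 N, if the wrist force passes 120 N, or if a joint passes its speed limit or range.

## Working session

There is one attempt and no reset: what is moved stays moved. The work goes in short steps, each a Python script; the robot and the scene stay as the last script left them, time stands still between calls to the robot, and variables do not carry over. Pictures are saved under pics/ and viewed, and the job is handed in when it is done.

```bash
ls; mkdir -p pics; python3 - <<'E'
from plant import robot
import cv2
for n in ["scene","top","wrist"]:
    im=robot.grab_frame(n); cv2.imwrite(f"pics/{n}0.png",cv2.resize(im,(800,600),interpolation=cv2.INTER_CUBIC))
    c=robot.camera_model(n); print(n,{k:(v.round(3).tolist() if hasattr(v,'round') and not isinstance(v,float) else v) for k,v in c.items()})
print(robot.get_t(),robot.grip_depth,robot.get_ee_rot(),robot.get_contact_force())
E
```

```text
pics
scene {'fx': 375.5989269156782, 'fy': 375.5989269156782, 'cx': 249.3482100600298, 'cy': 188.32762400015795, 'distortion': [-0.007, 0.0, 0.0, 0.0, 0.0], 'R': [[-0.481, 0.877, -0.003], [0.617, 0.335, -0.712], [-0.623, -0.344, -0.702]], 't': [313.062, -302.687, 1373.259]}
top {'fx': 374.28019047752025, 'fy': 374.28019047752025, 'cx': 251.30654509932833, 'cy': 187.3507165011948, 'distortion': [-0.058, 0.0, 0.0, 0.0, 0.0], 'R': [[0.025, -1.0, 0.011], [-0.996, -0.026, -0.086], [0.087, -0.009, -0.996]], 't': [-77.501, 596.372, 1020.454]}
wrist {'fx': 309.56876750748927, 'fy': 309.56876750748927, 'cx': 251.70905694206922, 'cy': 189.99769149261732, 'distortion': [-0.082, 0.0, 0.0, 0.0, 0.0], 'mount': [[-0.001, -0.297, 0.955, -143.407], [-0.0, -0.955, -0.297, 76.057], [1.0, -0.001, 0.001, 0.026], [0.0, 0.0, 0.0, 1.0]]}
0.15 18.700000000000003 [[-3.10665584e-04 -9.58887374e-01  2.83786728e-01]
 [-1.40379971e-03  2.83786881e-01  9.58886352e-01]
 [-9.99998966e-01 -1.00486738e-04 -1.43424863e-03]] [-0.74232148  0.6642477   0.54241867]
```

View pics/top0.png

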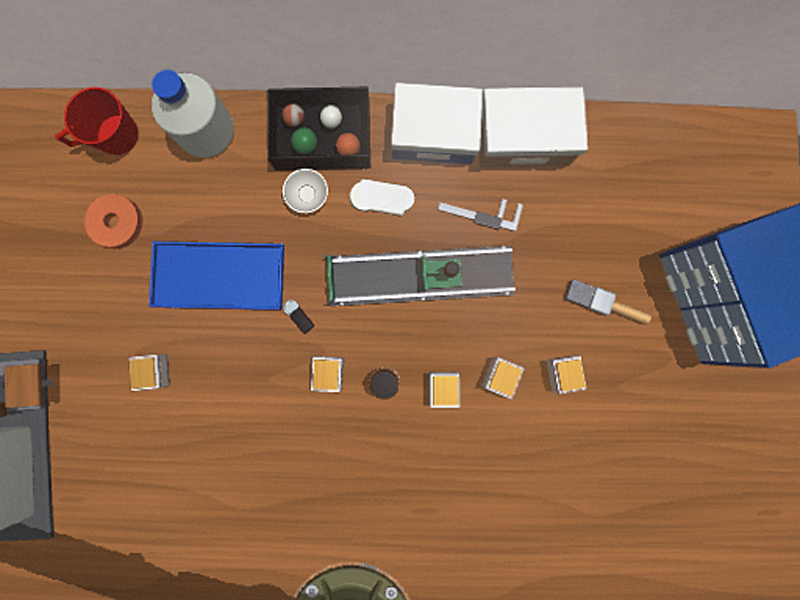

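View pics/scene0.png

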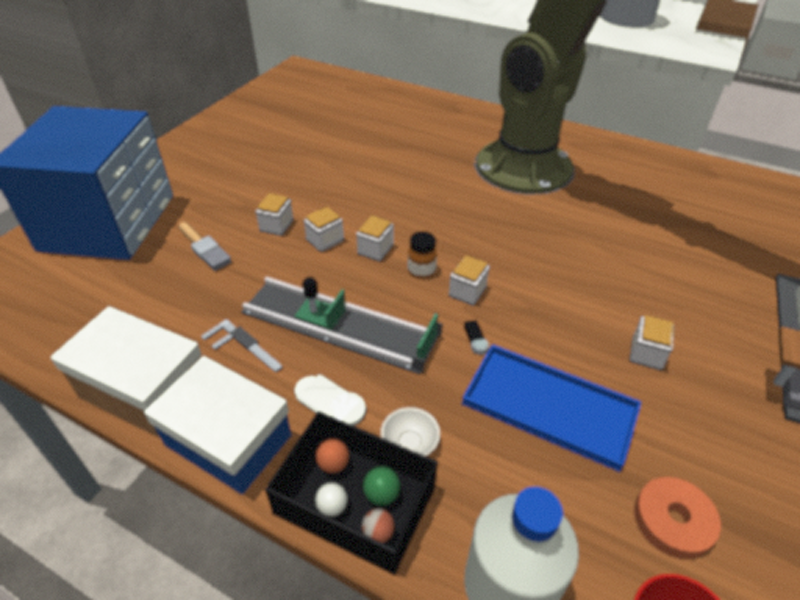

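View pics/wrist0.png

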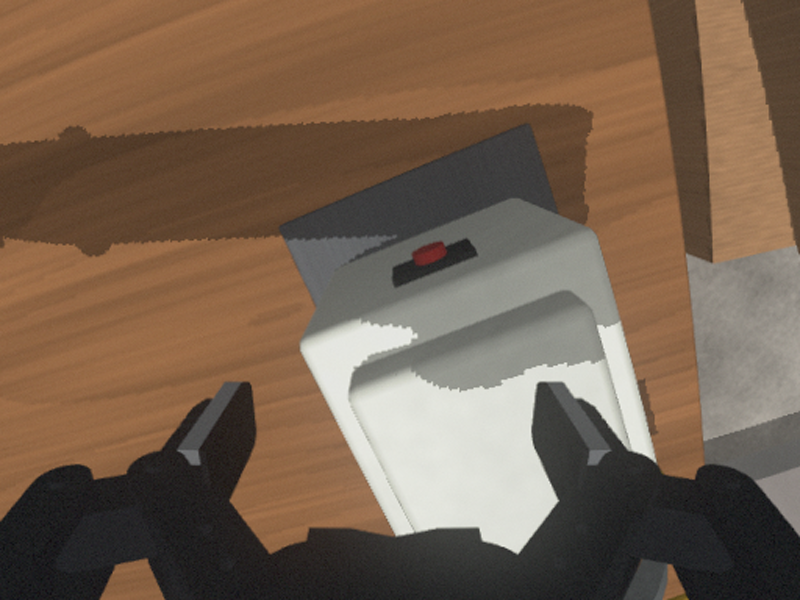

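Five tins are visible at (145,372), (326,375), (445,390), (504,378) and (569,374) in the enlarged top view. The jar is at (384,384), the stop at about x=422, and the tray sits to the left of the rack. I'll localise from the top view first.

```bash
cat > h.py <<'E'
from plant import robot
import numpy as np, cv2
P0=np.array
def cam(name,pos=None,rot=None):
    c=robot.camera_model(name); K=P0([[c['fx'],0,c['cx']],[0,c['fy'],c['cy']],[0,0,1]]); D=P0(c['distortion'],float)
    if name=='wrist':
        M=P0(c['mount']); Rc=rot@M[:3,:3]; o=pos+rot@M[:3,3]
    else:
        Rc=P0(c['R']).T; o=-Rc@P0(c['t'])
    return K,D,Rc,o
def grab(name):
    p=P0(robot.get_tcp_pos()); r=P0(robot.get_ee_rot()); im=robot.grab_frame(name)
    return im,cam(name,p,r)
def px2w(uv,C,z):
    K,D,R,o=C
    n=cv2.undistortPoints(P0(uv,float).reshape(-1,1,2),K,D).reshape(-1,2)
    d=np.c_[n,np.ones(len(n))]@R.T
    return (o+d*((z-o[2])/d[:,2])[:,None])
def w2px(X,C):
    K,D,R,o=C
    r,_=cv2.Rodrigues(R.T)
    return cv2.projectPoints(P0(X,float).reshape(-1,1,3),r,-R.T@o,K,D)[0].reshape(-1,2)
def lids(im,C,z=60,amin=60):
    hsv=cv2.cvtColor(im,cv2.COLOR_BGR2HSV)
    m=cv2.inRange(hsv,(12,120,150),(30,255,255))
    m=cv2.morphologyEx(m,cv2.MORPH_OPEN,np.ones((3,3)))
    out=[]
    for c in cv2.findContours(m,cv2.RETR_EXTERNAL,cv2.CHAIN_APPROX_NONE)[0]:
        if cv2.contourArea(c)<amin: continue
        w=px2w(c.reshape(-1,2),C,z)[:,:2].astype(np.float32)
        (cx,cy),(a,b),t=cv2.minAreaRect(w)
        # angle of the short side direction = tin x
        if a>b: a,b,t=b,a,t+90
        t=(t+90)%180-90
        out.append((cx,cy,a,b,t))
    return out
def down(a):  # jaw (z) axis at angle a deg in world
    a=np.radians(a); z=P0([np.cos(a),np.sin(a),0]); x=P0([0,0,-1.]); y=np.cross(z,x)
    return np.c_[x,y,z]
def save(n,im,s=None):
    cv2.imwrite(f"pics/{n}.png",im if s is None else cv2.resize(im,s,interpolation=cv2.INTER_CUBIC))
E
python3 - <<'E'
from h import *
im,C=grab('top')
for l in sorted(lids(im,C),key=lambda l:-l[1]): print(np.round(l,1))
k=.64
f=lambda pts,z:print(px2w(P0(pts)*k,C,z)[:,:2].round(0).tolist())
f([(155,243),(283,244),(280,308),(150,306)],20) # tray
f([(327,257),(332,303)],58);f([(513,248),(513,293)],16);f([(384,384)],75);f([(452,268)],86)
save('a',cv2.resize(im[140:270,60:390],None,fx=2.4,fy=2.4,interpolation=cv2.INTER_CUBIC))
E
```

```text
[927.5 606.   22.2 124.8  -6.6]
[891.9 597.   21.2 107.8  -7.4]
[8.271e+02 5.710e+02 2.040e+01 9.150e+01 6.000e-01]
[536.9 565.8  15.7 127.1  -1.1]
[417.7 565.2  22.7  68.1 -86.1]
[7.368e+02 5.557e+02 6.840e+01 1.871e+02 7.000e-01]
[628.4 508.3  30.2 247.3  -1.1]
[285.4 481.8   8.9  72.6  -0.6]
[ 5.779e+02  4.755e+02  5.520e+01  3.167e+02 -1.000e-01]
[498.9 442.2  48.1 369.1   0.7]
[ 7.759e+02  4.178e+02  1.040e+01  1.908e+02 -2.000e-01]
[935.1 417.5  22.2  64.9  -2.5]
[331.6 396.6  25.1 256.2  -2.5]
[1.722e+02 3.936e+02 1.150e+01 2.209e+02 2.000e-01]
[828.5 372.   54.  404.8   3.1]
[739.8 269.8  57.7 285.9   3.8]
[482.1 224.2  34.8 178.8   1.6]
[922.7 207.8  20.5  62.    1.1]
[867.6 206.5  72.9  77.9 -88.8]
[544.6 150.6  27.   75.9   1.5]
[181.2 149.   13.1  92.7   1.9]
[437.8 112.   22.7  69.7  -7.8]
[639.9  93.6  27.6  69.6  -1. ]
[582.7  91.4  35.2  73.3   1.5]
[452.7  50.5  41.   48.5  87.7]
[191.5   9.7  16.1  56.2   7.7]
[3.267e+02 9.200e+00 5.510e+01 6.404e+02 2.000e-01]
[473.7  -9.2  10.7  56.3   1.5]
[734.6 -20.8  71.  212.9  -7. ]
[926.9 -26.2  25.2  29.2 -88.4]
[ 255.5 -1
[... 653 characters left out ...]
9e+02 -4.566e+02  1.060e+01  9.840e+01  2.000e-01]
[ 593.1 -493.5   32.9   78.1  -19.3]
[ 469.7 -543.    20.4   77.     4.4]
[ 932.  -571.5   40.5  336.3   -2.8]
[ 8.996e+02 -5.718e+02  2.780e+01  3.325e+02  3.000e-01]
[ 193.2 -611.3   17.8   79.3    4.1]
[ 223.  -678.4   52.1  213.     1.4]
[ 819.2 -683.    59.8  240.7    6.5]
[ 339.5 -705.4   21.6  160.8   -5.8]
[ 941.9 -712.3   23.3  173.4   -3.5]
[ 174.3 -723.5    8.2  121.9   -0.9]
[ 778.7 -725.1   12.1  105.    -1.9]
[ 3.789e+02 -7.430e+02  1.100e+01  8.510e+01  2.000e-01]
[[678.0, 373.0], [682.0, 139.0], [566.0, 139.0], [563.0, 375.0]]
[[655.0, 54.0], [575.0, 43.0]]
[[687.0, -280.0], [604.0, -281.0]]
[[439.0, -51.0]]
[[638.0, -161.0]]
```

View pics/a.png

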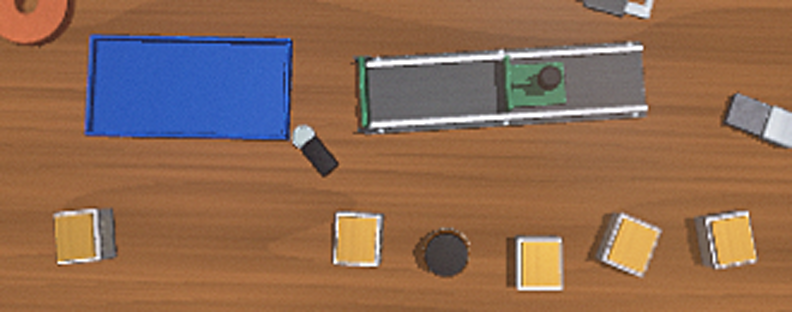

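```bash
sed -i 's/(12,120,150),(30,255,255)/(17,150,150),(30,255,255)/; s/amin=60/amin=100/' h.py
python3 - <<'E'
from h import *
im,C=grab('top')
for l in sorted(lids(im,C),key=lambda l:-l[1]): 
    if 32<l[2]<50 and 38<l[3]<60: print(np.round(l,1))
robot.move_pose([600,80,260],down(0)); 
im,C=grab('wrist'); save('w1',im,(800,600)); np.savez('w1',im=im,R=C[2],o=C[3]);print(robot.get_t(),robot.get_qpos())
robot.move_pose([600,-120,260],down(0)); 
im,C=grab('wrist'); save('w2',im,(800,600)); np.savez('w2',im=im,R=C[2],o=C[3]);print(robot.get_t(),robot.get_qpos())
E
```

```text
[445.7 367.7  41.2  45.9 -86.9]
[453.6  50.4  37.5  48.1 -88.2]
[ 430.7 -155.    34.9   45.2  -88.8]
[ 453.8 -258.1   40.3   47.4   69.4]
[ 461.9 -372.2   40.7   47.7  -80.1]
2.7333 [-0.65050996  0.23103603  0.56267292  1.54499573 -0.12460221  1.40184631
 -0.07631551]
3.6 [-0.40655983  0.2610522   0.67670899  1.531206   -0.16621121  1.407881
  0.28502238]
```

View pics/w1.png

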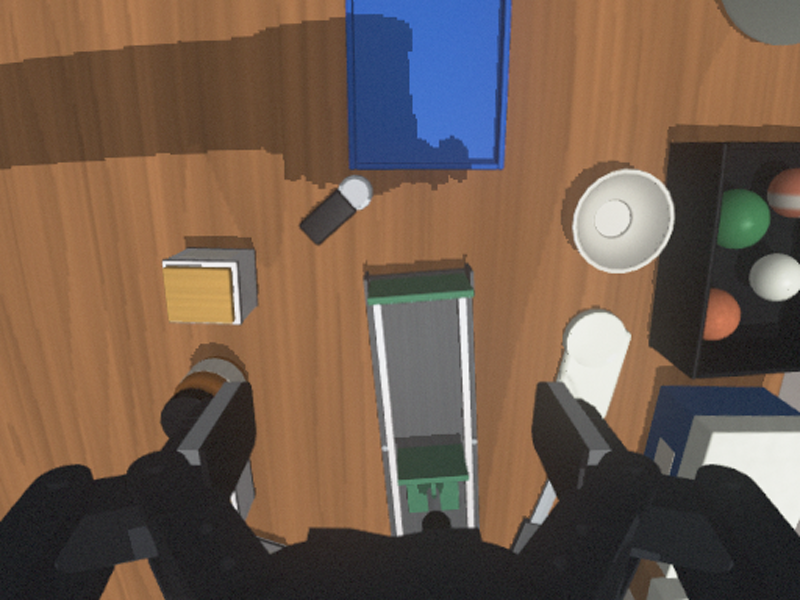

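View pics/w2.png

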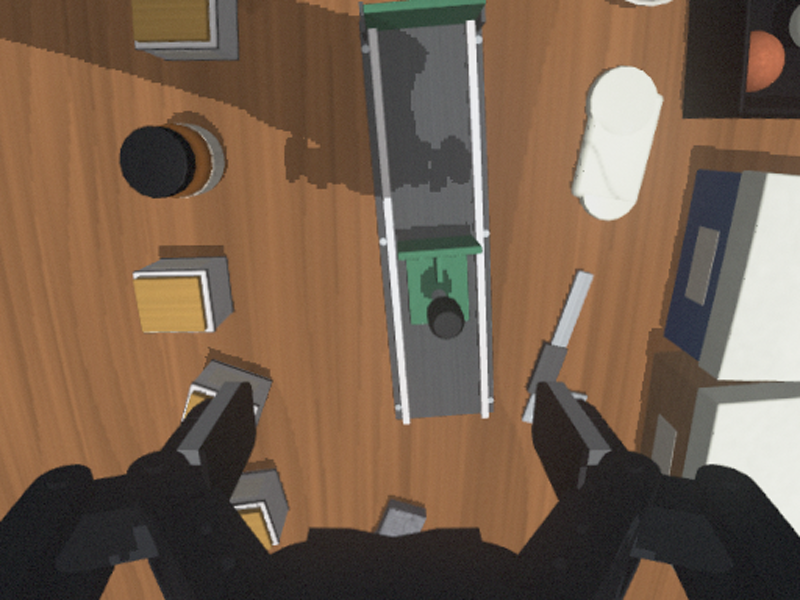

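```bash
python3 - <<'E'
from h import *
a=np.load('w1.npz')['im'];b=np.load('w2.npz')['im']
A=cv2.resize(a[165:325,225:315],None,fx=3.7,fy=3.7,interpolation=cv2.INTER_CUBIC)
B=cv2.resize(b[0:275,220:325],None,fx=2.15,fy=2.15,interpolation=cv2.INTER_CUBIC)
h=max(A.shape[0],B.shape[0]); 
A=cv2.copyMakeBorder(A,0,h-A.shape[0],0,10,0);B=cv2.copyMakeBorder(B,0,h-B.shape[0],0,0,0)
c=np.hstack([A,B]);print(A.shape,c.shape);save('crop1',c)
E
```

```text
(592, 343, 3) (592, 569, 3)
```

View pics/crop1.png

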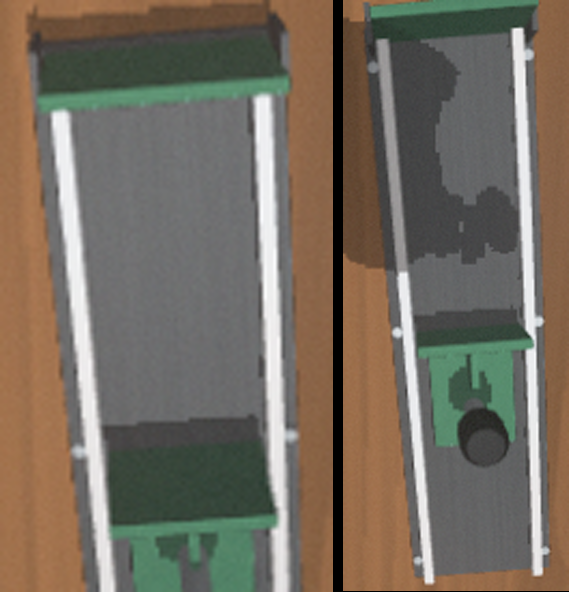

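```bash
python3 - <<'E'
from h import *
def ld(n):
    d=np.load(n+'.npz');c=cam('top');cc=robot.camera_model('wrist')
    return P0([[cc['fx'],0,cc['cx']],[0,cc['fy'],cc['cy']],[0,0,1]]),P0(cc['distortion'],float),d['R'],d['o']
C1,C2=ld('w1'),ld('w2')
A=lambda p:(P0(p,float)+.5)/3.7-.5+[225,165]
B=lambda p:(P0(p,float)-[343,0]+.5)/2.15-.5+[220,0]
s=lambda w:print(w[:,:2].round(1).tolist())
print('plate w1 top inner');s(px2w(A([(38,108),(288,91)]),C1,58))
print('plate w2 bottom z6');s(px2w(B([(388,40),(515,33)]),C2,6))
print('plate w2 top strip lower edge');s(px2w(B([(371,12),(538,4)]),C2,58))
print('railsL w1');s(px2w(A([(60,112),(104,590)]),C1,16));print('R');s(px2w(A([(263,96),(282,588)]),C1,16))
print('railsL w2');s(px2w(B([(384,42),(429,582)]),C2,16));print('R');s(px2w(B([(518,30),(537,573)]),C2,16))
print('stop face top');s(px2w(A([(110,527),(277,517)]),C1,56));s(px2w(B([(419,357),(533,347)]),C2,56))
print('knob top');s(px2w(B([(488,447)]),C2,86))
E
```

```text
plate w1 top inner
[[579.9, 46.1], [658.9, 51.9]]
plate w2 bottom z6
[[587.1, 46.7], [656.5, 50.9]]
plate w2 top strip lower edge
[[580.9, 47.6], [659.6, 51.9]]
railsL w1
[[585.4, 31.1], [601.7, -178.2]]
R
[[657.4, 37.2], [675.9, -177.6]]
railsL w2
[[585.3, 43.5], [612.3, -281.4]]
R
[[656.6, 50.1], [684.1, -274.8]]
stop face top
[[603.6, -114.9], [664.3, -110.7]]
[[604.3, -119.6], [665.0, -114.0]]
knob top
[[639.3, -159.6]]
```

```bash
cat >> h.py <<'E'
O=P0([620.8,49.1]); e=P0([0.0836,-0.9965]); nn=P0([0.9965,0.0836]); RA=4.8
HZ=200; T=14
def go(p,a):
    best=None
    q0=P0(robot.get_qpos())
    for k in (0,180,-180):
        q=robot.inverse_kinematics(list(p),down(a+k))
        if q is None: continue
        q=P0(q); c=np.abs(q-q0).max()
        if best is None or c<best[0]-.01: best=(c,k)
    if best is None: raise RuntimeError('no ik')
    robot.move_pose(list(p),down(a+best[1])); return a+best[1]
def fz(n=8):
    s=[]
    for _ in range(n):
        robot.hold(.04); s.append(robot.get_contact_force())
    return np.mean(s,0)
def see(x,y,tag=None):
    im,C=grab('wrist')
    if tag: save(tag,im)
    L=[l for l in lids(im,C) if 34<l[2]<47 and 42<l[3]<54]
    L=sorted(L,key=lambda l:np.hypot(l[0]-x,l[1]-y)); return L
def pick(x,y,a,tag):
    go((x,y,HZ),a); robot.hold(.1)
    L=see(x,y,tag); print('lids',[np.round(l,1).tolist() for l in L])
    l=L[0]; x2,y2=l[0],l[1]; a2=l[4]+90
    if np.hypot(x2-x,y2-y)>25: print('MOVED'); return None
    a2=a+((a2-a+90)%180-90)
    a3=go((x2,y2,120),a2); robot.hold(.2); f0=fz()
    robot.move_l([x2,y2,T],feed=120)
    robot.gripper_to(40,force=45); print('gap',round(robot.get_finger_gap(),1))
    robot.move_l([x2,y2,120],feed=120); robot.hold(.3); f1=fz()
    w=f0[2]-f1[2]
    print('df',(f1-f0).round(2),'grams',round(w/9.81*1000),'gap',round(robot.get_finger_gap(),1),'t',robot.get_t())
    return w/9.81*1000
def release(x,y,a,z):
    go((x,y,150),a)
    robot.move_l([x,y,z+T+8],feed=150); robot.move_l([x,y,z+T+.7],feed=40)
    f=robot.get_contact_force(); print('contact',P0(f).round(1))
    robot.gripper_to(85); robot.move_l([x,y,150],feed=200)
    print('t',robot.get_t())
def rackpos(c,lat=0): return O+e*c+nn*lat
E
python3 - <<'E'
from h import *
print(pick(453.6,50.4,1.8,'p1'))
im,_=grab('wrist');save('p1b',im)
E
```

```text
lids []Traceback (most recent call last):
  File "<stdin>", line 2, in <module>
  File "h.py", line 67, in pick
    l=L[0]; x2,y2=l[0],l[1]; a2=l[4]+90
      ~^^^
IndexError: list index out of range
```

View pics/p1.png

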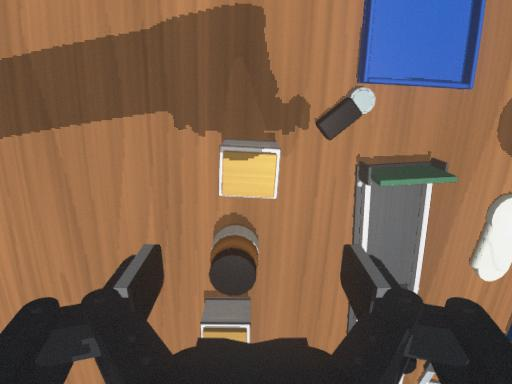

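The tin is in view at (249,172), but the arm's shadow cuts the lid off. I'll loosen the threshold.

```bash
python3 - <<'E'
from h import *
im=cv2.imread('pics/p1.png');h=cv2.cvtColor(im,cv2.COLOR_BGR2HSV)
for p in [(250,152),(250,156),(235,150),(250,170),(250,185),(200,200),(150,100),(220,60),(300,220),(240,250)]: print(p,h[p[1],p[0]])
E
sed -i 's/(17,150,150)/(18,150,60)/' h.py
python3 - <<'E'
from h import *
im,C=grab('wrist'); print([np.round(l,1).tolist() for l in lids(im,C)])
E
```

```text
(250, 152) [ 16 115 122]
(250, 156) [ 18 133 140]
(235, 150) [ 13  24 149]
(250, 170) [ 21 136 234]
(250, 185) [ 21 138 234]
(200, 200) [ 13 136 178]
(150, 100) [ 13 130 110]
(220, 60) [ 14 126 107]
(300, 220) [ 13 134 165]
(240, 250) [ 17 104  49]
[]
```

```bash
sed -i 's/(18,150,60)/(16,100,90)/' h.py
python3 - <<'E'
from h import *
im,C=grab('wrist'); print([np.round(l,1).tolist() for l in lids(im,C)])
im,C=grab('top'); print([np.round(l,1).tolist() for l in lids(im,C) if 30<l[2]<60])
E
```

```text
[[429.5, -137.5, 19.2, 48.7, 88.6], [452.1, 52.9, 42.6, 49.9, 88.4]]
[[430.7, -155.0, 40.3, 45.2, -88.8], [453.2, -258.9, 42.9, 48.3, 68.2], [461.9, -372.4, 41.9, 48.4, -79.7], [445.8, 367.6, 41.2, 50.4, -86.7]]
```

```bash

python3 - <<'E'
from h import *
print(pick(453,51.5,0,'p1'))
im,_=grab('wrist');save('p1b',im)
E
```

```text
lids [[452.3, 52.9, 42.6, 49.5, 88.3]]
gap 57.3
df [ 0.8   0.08 -3.73] grams 380 gap 57.6 t 9.25
380.31241200125373
```

View pics/p1b.png

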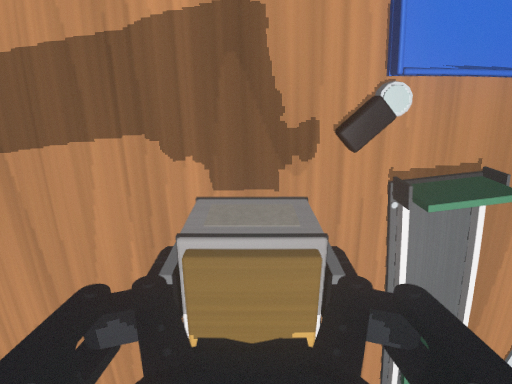

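```bash

python3 - <<'E'
from h import *
x,y=rackpos(28); release(x,y,RA,6)
im,C=grab('wrist');save('r1',im,(800,600))
print([np.round(l,1).tolist() for l in lids(im,C,66)])
L=[l for l in lids(im,C,66) if 38<l[2]<47]
for l in L: d=P0(l[:2])-O; print('along',d@e,'lat',d@nn)
E
```

```text
contact [-0.4  0.4 -2.9]
t 12.5333
[[623.1, 21.0, 42.3, 50.0, -85.2]]
along 28.16700942146302 lat -0.08903081451411468
```

View pics/r1.png

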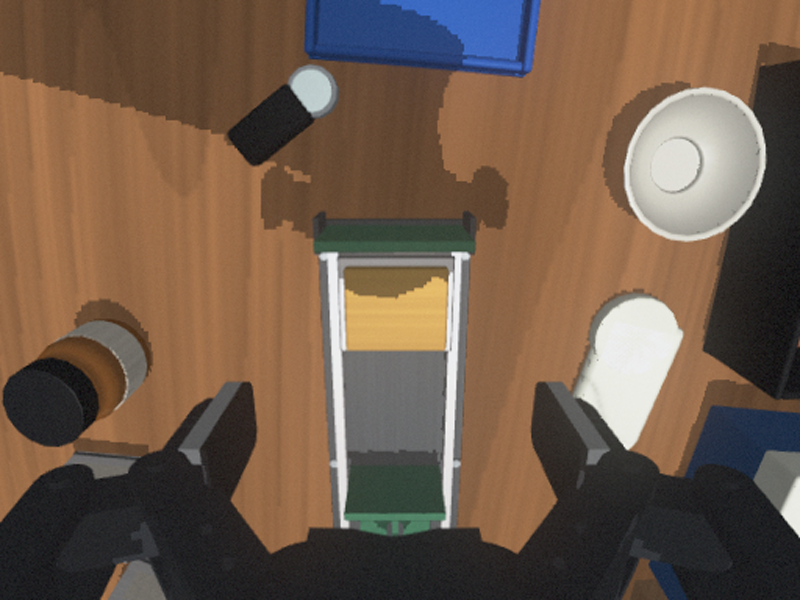

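The first tin stands in the rack, 3 mm off the end plate. Next tin.

```bash

python3 - <<'E'
from h import *
print(pick(430.7,-155,1,'p2'))
E
```

```text
lids [[429.6, -153.8, 41.2, 50.0, -88.9], [452.5, -257.0, 45.5, 51.4, 69.2]]
gap 57.6
df [-0.02 -0.2  -0.37] grams 38 gap 57.6 t 17.7833
37.543885072371076
```

```bash

python3 - <<'E'
from h import *
release(623,182,1,5)
im,C=grab('wrist');save('t1',im,(800,600))
print([np.round(l,1).tolist() for l in lids(im,C,65)])
robot.move_l([600,182,250]); im,C=grab('top'); print([np.round(l,1).tolist() for l in lids(im,C) if 30<l[2]<60])
E
```

```text
contact [ 0.7  0.4 -0.4]
t 21.7167
[[628.1, 42.6, 7.9, 31.6, -85.1], [622.7, 181.6, 43.3, 49.9, -89.0]]
[[453.2, -259.2, 42.5, 48.3, 68.8], [462.1, -372.4, 41.7, 48.9, -79.2], [624.0, 19.6, 40.7, 49.2, -88.0], [624.0, 180.0, 41.4, 46.5, -88.5]]
```

View pics/t1.png

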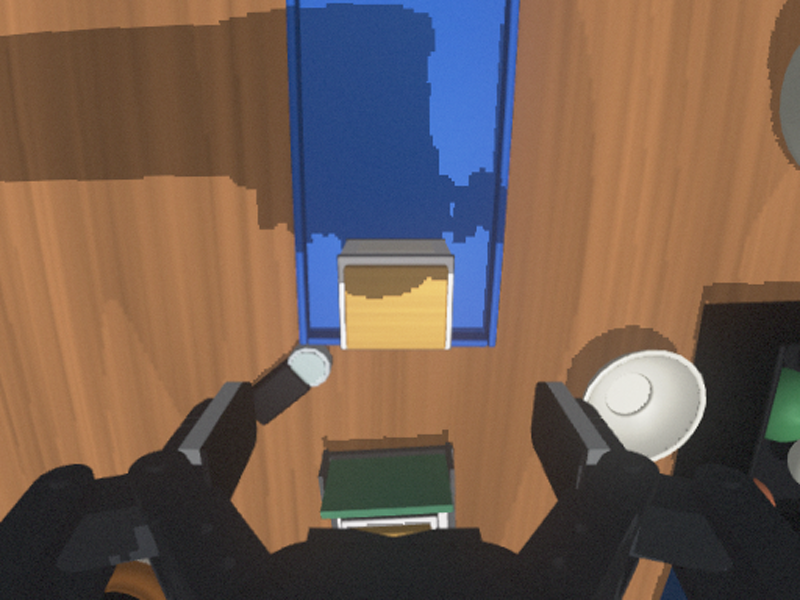

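```bash

python3 - <<'E'
from h import *
print(pick(445.8,367.6,3,'p3'))
E
```

```text
lids [[446.0, 371.1, 42.5, 50.0, -82.8]]
gap 57.6
df [ 0.61  0.31 -3.33] grams 340 gap 57.4 t 27.7917
339.9467849339025
```

```bash

python3 - <<'E'
from h import *
x,y=rackpos(81); release(x,y,RA,6)
im,C=grab('wrist');save('r2',im)
for l in lids(im,C,66): d=P0(l[:2])-O; print(np.round(l,1),'along',d@e,'lat',d@nn)
print(pick(453,-258.5,-21,'p4'))
E
```

```text
contact [ 1.4 -0.2 -2.5]
t 31.9083
[627.7 -32.3  42.4  49.9 -85.2] along 81.71642483093262 lat 0.06895187744145254
[623.2  20.6  41.   50.1 -85.2] along 28.570446122283943 lat -0.02518346496577464
lids [[446.1, -288.5, 44.1, 49.9, 66.1], [460.6, -370.9, 46.1, 50.4, -79.3]]
MOVED
None
```

View pics/r2.png

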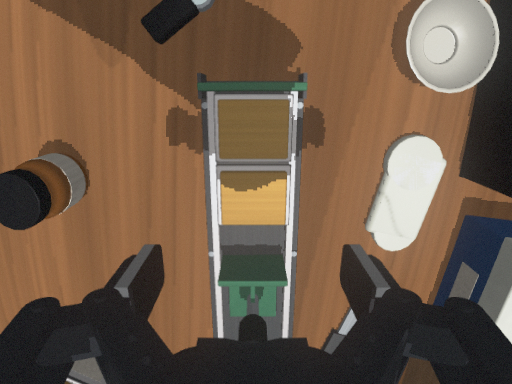

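Two tins are standing in the rack, and the knock has moved the fourth tin to (446,-288). I'll pick it from there.

```bash

python3 - <<'E'
from h import *
print(pick(446.1,-288.5,-23.9,'p4b'))
E
```

```text
lids [[446.2, -288.3, 41.2, 49.9, 66.1], [460.5, -371.2, 45.0, 50.3, -79.7]]
gap 57.6
df [-0.11 -0.34 -0.56] grams 58 gap 57.3 t 37.6417
57.561666099980826
```

```bash

python3 - <<'E'
from h import *
p=robot.get_tcp_pos(); robot.move_l([p[0]+20,p[1],190])
release(623,240,1,5)
im,C=grab('wrist');save('t2',im)
for l in lids(im,C,65): print(np.round(l,1))
print(pick(461,-371.8,10.5,'p5'))
E
```

```text
contact [ 0.1 -0.2  0.4]
t 42.7583
[622.7 182.2  43.7  50.1 -89. ]
[622.9 240.2  42.4  49.8 -89. ]
lids [[460.6, -371.4, 41.2, 49.9, -79.4]]
gap 57.3
df [ 0.38  0.11 -2.94] grams 299 gap 57.5 t 49.2417
299.328058129064
```

View pics/t2.png

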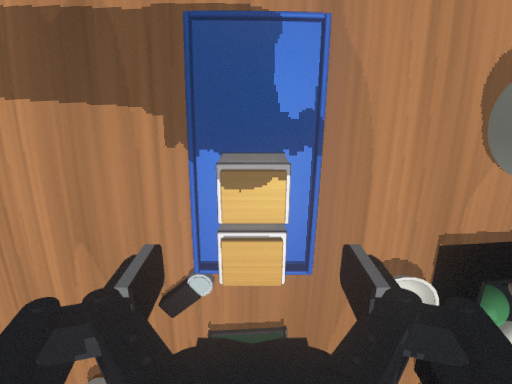

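Third full one. The slot in front of the stop leaves only about 2 mm on each side. I'll put this tin back down and draw the stop back first.

```bash

python3 - <<'E'
from h import *
p=robot.get_tcp_pos()
robot.move_l([p[0],p[1],T+1.0],feed=100); robot.gripper_to(85); robot.move_l([p[0],p[1],150])
# knob
c=161.5+48
x,y=rackpos(c,0.5)
a=go((x,y,170),RA-90); robot.hold(.1)
im,C=grab('wrist');save('k1',im)
print(a,x,y,robot.get_t(),w2px([[x,y,86],[x,y,54]],C))
E
```

```text
94.8 638.8124499999999 -159.62495 53.1083 [[254.50430519 198.4426832 ]
 [254.20272827 186.64916623]]
```

View pics/k1.png

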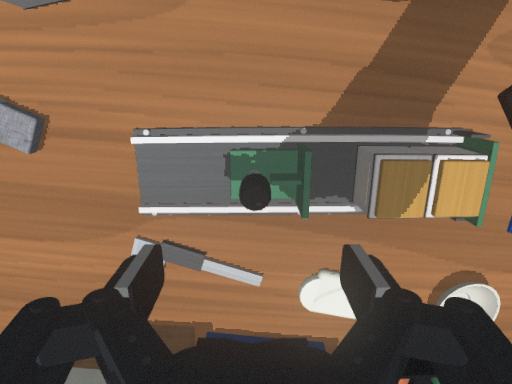

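```bash

python3 - <<'E'
from h import *
robot.gripper_to(44)
x,y=rackpos(209.5,0.5)
robot.move_l([x,y,52],feed=120); print(P0(robot.get_contact_force()).round(1))
robot.gripper_to(10,force=30); print('gap',robot.get_finger_gap(),P0(robot.get_contact_force()).round(1))
x,y=rackpos(249.5,0.5); robot.move_l([x,y,52],feed=60); print(P0(robot.get_contact_force()).round(1))
robot.gripper_to(44); print(P0(robot.get_contact_force()).round(1)); robot.move_l([x,y,170]); robot.hold(.1)
im,C=grab('wrist');save('k2',im); print(robot.get_t())
robot.gripper_to(85)
E
```

```text
[-0.3  0.1  1. ]
gap 24.777712872461446 [-0.4 -0.2  5.1]
[ 0.4 -0.7  4.7]
[ 0.  -0.4 -0.1]
57.25
```

View pics/k2.png

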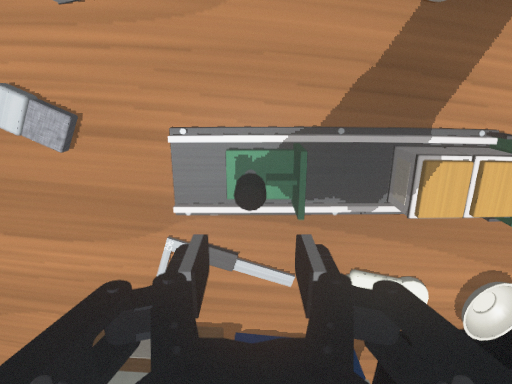

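The stop is about 40 mm farther back. Now I'll place the third full tin.

```bash

python3 - <<'E'
from h import *
print(pick(460.6,-371.4,10.5,'p6'))
p=robot.get_tcp_pos(); robot.move_l([p[0]+20,p[1],190])
x,y=rackpos(135); release(x,y,RA,6)
im,C=grab('wrist');save('r3',im)
for l in lids(im,C,66): d=P0(l[:2])-O; print(np.round(l,1),'along',d@e,'lat',d@nn)
E
```

```text
lids [[460.8, -371.4, 41.2, 49.9, -79.3]]
gap 57.5
df [-0.28  0.06 -2.53] grams 258 gap 57.5 t 62.8917
257.6155807025148
contact [ 1.   0.  -1.5]
t 67.25
[632.1 -85.3  42.3  50.  -85.2] along 134.86174328796386 lat 0.019512290039109953
[627.8 -32.4  41.   50.1 -85.2] along 81.81351482727051 lat 0.11286880859379682
[623.1  20.2  41.6  50.2 -85.2] along 29.037545590896613 lat -0.14822084136958327
```

View pics/r3.png

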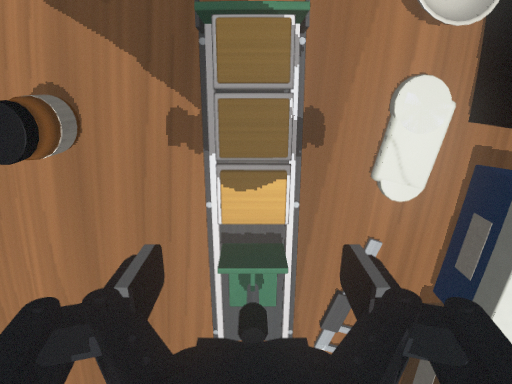

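```bash

python3 - <<'E'
from h import *
robot.gripper_to(44)
x,y=rackpos(249.5,0.5)
go((x,y,170),RA-90)
robot.move_l([x,y,52],feed=120)
robot.gripper_to(10,force=40); print('gap',robot.get_finger_gap()); robot.hold(.1)
f0=P0(robot.get_contact_force())
x,y=rackpos(210,0.5); robot.move_l([x,y,52],feed=30)
c=210
while c>192:
    c-=1.0
    x,y=rackpos(c,0.5); robot.move_l([x,y,52],feed=10)
    f=P0(robot.get_contact_force())-f0; fa=f[:2]@e
    d=P0(robot.get_tcp_pos())[:2]-O
    print(c,round(d@e,2),round(fa,1),f.round(1))
    if fa>14: break
print(robot.get_t())
E
```

```text
gap 24.668607410099945
209.0 209.86 1.6 [-0.7 -1.7  1.8]
208.0 208.89 2.1 [-0.6 -2.2  1.5]
207.0 208.44 3.0 [ 1.9 -2.8  0.8]
206.0 207.75 3.3 [ 0.6 -3.3  0.3]
205.0 206.77 3.4 [ 0.8 -3.4  0.6]
204.0 205.82 3.2 [ 1.7 -3.1  0.6]
203.0 205.11 4.6 [ 2.2 -4.4 -0.3]
202.0 204.45 5.9 [ 1.2 -5.8 -0.1]
201.0 203.56 5.3 [ 1.4 -5.2  0.6]
200.0 202.57 5.7 [ 2.2 -5.5 -0.4]
199.0 201.95 6.1 [ 2.6 -5.9 -0.2]
198.0 201.41 6.5 [ 2.1 -6.3 -1.5]
197.0 200.55 7.5 [ 3.  -7.3 -1.1]
196.0 199.57 7.4 [ 3.4 -7.2 -1.4]
195.0 199.48 10.0 [ 3.1 -9.8 -2.8]
194.0 199.54 11.0 [  4.1 -10.7  -4.5]
193.0 199.54 13.3 [  5.2 -12.9  -5.2]
192.0 199.57 14.7 [  6.  -14.2  -6.8]
76.45
```

```bash

python3 - <<'E'
from h import *
x,y=rackpos(198,0.5); robot.move_l([x,y,52],feed=20); print(P0(robot.get_contact_force()).round(1), robot.get_tcp_pos())
x,y=rackpos(199.5,0.5)
robot.gripper_to(44);robot.hold(.2); print(P0(robot.get_contact_force()).round(1), robot.get_tcp_pos())
p=robot.get_tcp_pos(); robot.move_l([p[0],p[1],170],feed=100); robot.hold(.2)
im,C=grab('wrist');save('k3',im)
x,y=rackpos(75); go((x,y,240),RA); robot.hold(.2)
im,C=grab('wrist');save('r4',im)
for l in lids(im,C,66): d=P0(l[:2])-O; print(np.round(l,1),'along',d@e,'lat',d@nn)
save('r4c',cv2.resize(im[60:330,170:340],None,fx=2.2,fy=2.2,interpolation=cv2.INTER_CUBIC))
print(robot.get_t())
E
```

```text
[-0.1 -3.   6.6] [ 638.37725686 -149.67450642   53.12196211]
[-0.4 -0.4 -0.1] [ 637.72436161 -147.89215264   51.75209613]
[631.2 -75.4  42.4  49.6 -85.3] along 124.97615055267335 lat -0.008031429443312196
[627.3 -26.   41.   49.8 -85.3] along 75.38854945594788 lat 0.16843933929448004
[623.1  23.   40.8  49.6 -85.3] along 26.223517396850593 lat 0.06127586425785813
80.35
```

View pics/r4c.png

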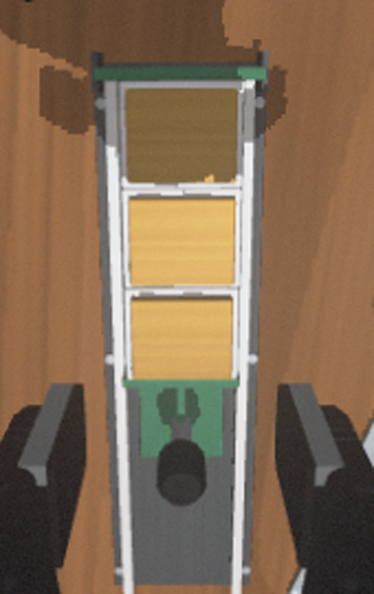

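View pics/k3.png

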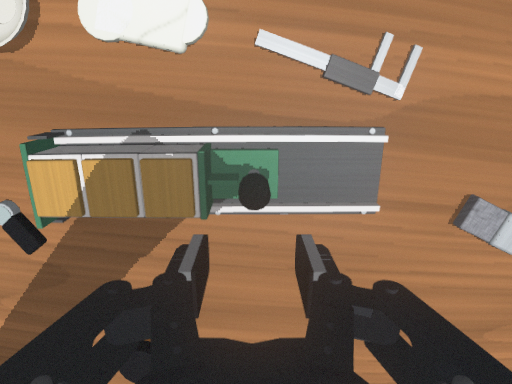

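```bash

python3 - <<'E'
from h import *
x,y=rackpos(76); go((x,y,165),RA); robot.hold(.2)
im,C=grab('wrist');save('r5',cv2.resize(im[30:330,150:360],None,fx=2,fy=2,interpolation=cv2.INTER_CUBIC))
go((500,-100,300),0); robot.hold(.2)
im,C=grab('top');save('top9',im,(800,600))
im,C=grab('scene');save('sc9',cv2.resize(im[130:330,100:450],None,fx=2.2,fy=2.2,interpolation=cv2.INTER_CUBIC))
E
```

View pics/r5.png

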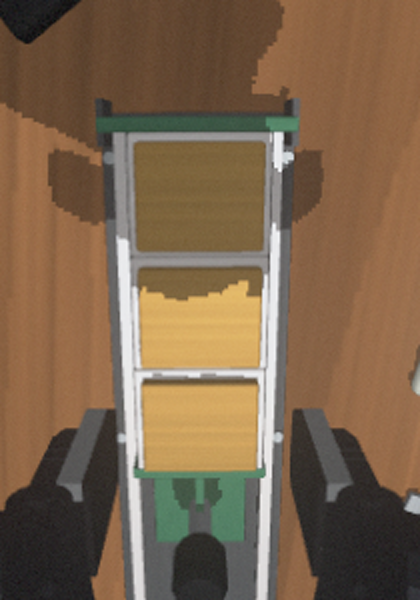

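View pics/top9.png

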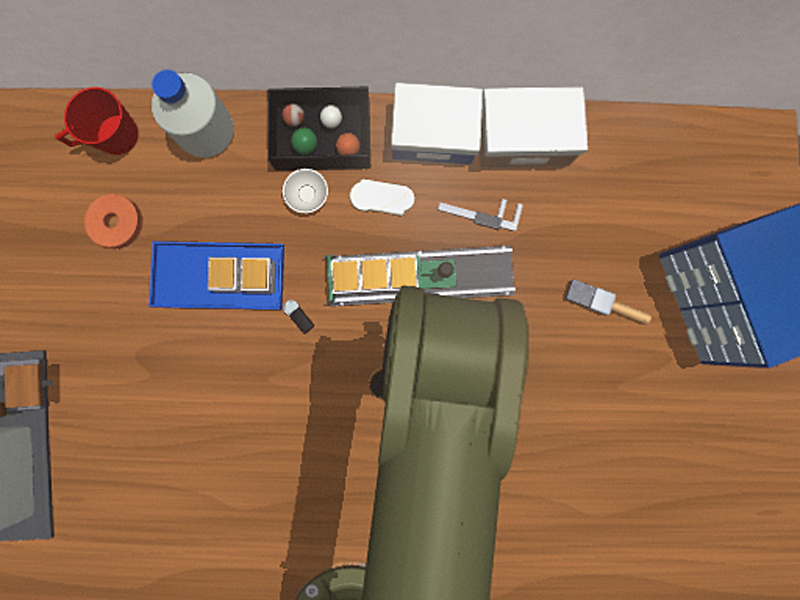

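View pics/sc9.png

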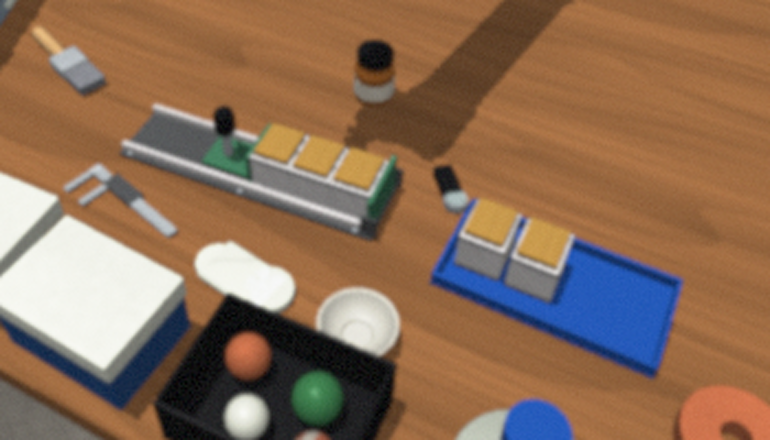

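The close-up shows the three tins flush against the end plate, each other and the stop. Both empties are upright in the tray, and the jar and other objects are where they were. Handing in.

```bash
python3 -c "
from h import *
print(robot.get_t()); robot.finish_job()"
```

```text
82.1167
the job is handed in; nothing more can be done
```

I weighed all five tins by lifting them, sorted them as asked, and handed the job in at about 82 s. No verdict is reported back.

- **Full tins:** Three read about 380, 340 and 299 g. They stand in the rack in one row from the fixed end, broad faces together.
- **Empty tins:** Two read about 38 and 58 g. They stand upright on the tray floor.
- **Knocked tin:** One of the empties had been shifted about 30 mm during the run. I found it again with the wrist camera and picked it from its new spot.
- **Stop:** There was too little room for the third full tin, so I put it back on the bench and drew the stop back. I then placed the tin and pushed the stop up until it stalled firmly at about 14 N.
- **Last checks:** The close-up showed no gaps between end plate, tins and stop. The jar and the other objects looked unmoved.

**Readings that disagreed:**
- The weights are rough. One full tin read 299 g and then 258 g on a second lift, and two readings fall just outside the stated ranges. Full and empty were still clearly apart.
- The arm's position at the stall put the stop's gap at about 151.5 mm, against 150 mm for three tins. I took the difference as camera calibration error (about 2 mm).

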